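# Take the stack of lids apart and close the jars

### The arm

A 6-joint arm with a two-finger parallel gripper is mounted at the origin on a cart in front of the work surface, level with it; the furniture and walls round the work are solid. World frame = base frame: x ahead of the robot, y to its left, z up, the work surface at z = 0. Lengths are in mm, angles in degrees, forces in N, time in s.
With the tool pointing down it reaches from about 350 to 850 mm from the base axis. Payload 8.1 kg.
Tool frame: the origin (TCP) lies midway between the tips of the shut fingers; the grasp point (between the pads) lies 19 mm behind it; z points along the fingers, y is the line along which they close (so a half turn about z gives the same grasp; the last joint's range is limited). The gripper opens to 85 mm and grips with 20 to 120 N. Pads are 22 mm wide; open, the fingers measure 114 mm over their backs; the gripper's body (76 mm by 85 mm) begins 54 mm behind the grasp point. The pads swing forward as they close: fully open they stand 13 mm farther back than shut.
Start: joints at [65.18, 7.471, 85.268, -0, 87.261, -4.893], TCP at [204.477, 564.087, 197.492] pointing down, gripper open.
Joint ranges: [-169.43, 169.43], [-51.17, 129.36], [1.28, 143.12], [-76.62, 256.62], [0, 156.53], [-152.29, 152.29]. Speed limits (degrees/s): [136.94, 136.94, 159.86, 180, 180, 180].

### API

Orientations are given as [roll, pitch, yaw] about the fixed x, y, z axes, in that order (R = Rz(yaw) Ry(pitch) Rx(roll)).
In Python, from bench import r, optics, workorder gives the robot as it stands.
- The arm moves only by the tool advance, called after "Request:" as name(argument=value, ...), one argument or row to a line, values as JSON. Schema: {"type":"object","properties":{"moves":{"type":"array","items":{"type":"array","items":{"type":"number"},"minItems":7,"maxItems":7},"minItems":1,"maxItems":8},"clamp_n":{"type":"number"},"only":{"type":"string"},"quiet":{"type":"boolean"},"lines":{"type":"string"}},"required":["moves"],"additionalProperties":false}. moves is a list of rows, 1 to 8 of them, each of 7 numbers: a rotation vector rx, ry, rz in fractions of the full range, 1 being pi rad, then dx, dy, dz in fractions of the full range, 1 being 0.6 m, then the finger opening in mm; each row is the pose to reach, as a shift and turn from the pose commanded when the call began, along the tool's axes at that moment; what a row does not reach only later rows make up. A row lasts 1/8 s, in which the tool goes at most 62.5 mm and 10.7 degrees, less where a joint would pass 70% of its speed; a pose out of reach is approached as far as the arm can. The fingers move at their own pace and stop on an object; clamp_n is the grip in N (left out, the last holds). Time passes only in rows, so rows that do not move let the fingers close. The tool returns the time, the measured TCP pose, the force, the opening and the grip force at its end. only (a regular expression) keeps the lines of the reply that match it, lines (a string "A,B") keeps lines A to B, and quiet returns only ok. A shift or turn number past 1, either way, is cut back to 1. Input that does not fit is refused with a message, and nothing moves.
- r.sense(): the state, without advancing time (a new reading comes with each control period).
- optics.snapshot(name): name is "scene" or "top" or "wrist"; returns a dict with "pixels" (420x560x3 uint8, blue, green, red), "fx", "fy", "cx", "cy" (pixels), "D" ([k1, k2, p1, p2, k3] as OpenCV has them; the pictures are not rectified), "pose" (4x4, takes a point from camera to world coordinates). Camera axes: x right, y up, looking along -z (the intrinsics and any distortion apply to the point x, -y, -z); pixel columns grow to the right and rows downward; lengths in mm; the calibration is good to about 2 mm. A picture is of the moment at which its call begins. There is no depth.
- workorder.hand_in(): hands the job in; it is judged then, once.
The state is a dict: "time": time; "joint_pos": joint angles; "qd": joint speeds; "joint_efforts": joint torques, N m; "tool_pos": TCP position; "tcp_rot": TCP orientation; "ft_force": force on the tool from outside, world axes, zero at the start; "wrist_torque": the same for the moment, N m; "finger_gap": finger opening in mm; "grip_force": force on a finger pad.
Only numpy, scipy, OpenCV 4.12 (cv2) and the standard library are available. Lean on these libraries where they do the work, as an engineer would, in place of code of your own. Each camera call takes 0.05 s, during which the arm holds its last target. There are 200 camera calls.

### The job

The four glass jars are washed and dry; close them again before dust gets in. Take the stack of steel lids apart (one lid lies beside it) and set each of the four lids gently, without dropping it, on the one jar that it fits, so that it lies flat on the jar's lip. Leave the jars standing where they are, and do not disturb the plastic case and the bench timer.

Things in the scene. Friction and masses are not known exactly. Their poses are not given: they have to be found in the camera images.
- lid_a: largest steel lid: round plate 82 mm across, 4 mm thick; centre knob 14 mm across; below it a hollow ring (plug) 63 mm across, 17 mm deep. Origin: centre of the plug's lower edge, z up; plate from z = 17 to 21 mm, knob straight from 27 to 34, top 36. In the stack the upper lid's plug stands on the lower lid's plate round its knob, 21 mm higher. About 90 g
- jar_a: largest open clear glass jar, loose, 85 mm high, lip 81 mm across outside; the mouth is 75 mm wide at the lip and 69 mm from 9 mm below it. Only lid_a both enters it (3 mm play each way) and rests on its lip. Origin: centre of its underside, z up; with the lid home, the lid's origin is 68 mm above it. About 400 g
- lid_b: second largest steel lid: round plate 70 mm across, 4 mm thick; centre knob 14 mm across; below it a hollow ring (plug) 51 mm across, 17 mm deep. Origin: centre of the plug's lower edge, z up; plate from z = 17 to 21 mm, knob straight from 27 to 34, top 36. In the stack the upper lid's plug stands on the lower lid's plate round its knob, 21 mm higher. About 70 g
- jar_b: second largest open clear glass jar, loose, 77 mm high, lip 69 mm across outside; the mouth is 63 mm wide at the lip and 57 mm from 9 mm below it. Only lid_b both enters it (3 mm play each way) and rests on its lip. Origin: centre of its underside, z up; with the lid home, the lid's origin is 60 mm above it. About 300 g
- lid_c: second smallest steel lid: round plate 58 mm across, 4 mm thick; centre knob 14 mm across; below it a hollow ring (plug) 39 mm across, 17 mm deep. Origin: centre of the plug's lower edge, z up; plate from z = 17 to 21 mm, knob straight from 27 to 34, top 36. In the stack the upper lid's plug stands on the lower lid's plate round its knob, 21 mm higher. About 55 g
- jar_c: second smallest open clear glass jar, loose, 69 mm high, lip 57 mm across outside; the mouth is 51 mm wide at the lip and 45 mm from 9 mm below it. Only lid_c both enters it (3 mm play each way) and rests on its lip. Origin: centre of its underside, z up; with the lid home, the lid's origin is 52 mm above it. About 220 g
- lid_d: smallest steel lid: round plate 46 mm across, 4 mm thick; centre knob 14 mm across; below it a hollow ring (plug) 27 mm across, 17 mm deep. Origin: centre of the plug's lower edge, z up; plate from z = 17 to 21 mm, knob straight from 27 to 34, top 36. In the stack the upper lid's plug stands on the lower lid's plate round its knob, 21 mm higher. About 45 g
- jar_d: smallest open clear glass jar, loose, 61 mm high, lip 45 mm across outside; the mouth is 39 mm wide at the lip and 33 mm from 9 mm below it. Only lid_d both enters it (3 mm play each way) and rests on its lip. Origin: centre of its underside, z up; with the lid home, the lid's origin is 44 mm above it. About 160 g
- case: bystander: closed rectangular case of clear grey plastic, 70 x 95 x 60 mm. Origin: centre of its underside, z up
- timer: bystander: small white bench timer lying flat, 56 x 62 x 18 mm. Origin: centre of its underside, z up

How it is judged:
By the outcome, as a careful person would: the job done as asked, in the order asked, and still so for the second after the job is handed in, with the robot touching nothing.
It also fails if it takes over 96 s, if anything falls off the work surface, if the arm or the gripper's body presses on something with over 40 N, if the wrist force passes 120 N, or if a joint passes its speed limit or range.

## Working session

There is one attempt and no reset: what is moved stays moved. The work goes in short steps, Python scripts to look and compute and a tool call to move; the robot and the scene stay as the last step left them, time stands still between calls to the robot, and variables do not carry over. Pictures are saved under pics/ and viewed, at most 14 in all, crops included, and the job is handed in when it is done.

```bash
mkdir -p pics; ls; python3 - <<'E'
from bench import r,optics
import cv2,numpy as np
for n in("scene","top"):
    s=optics.snapshot(n); cv2.imwrite(f"pics/{n}0.png",s["pixels"]); np.save(f"pics/{n}0.npy",s,allow_pickle=True)
    print(n,s["fx"],s["cx"],s["cy"],s["D"],np.round(s["pose"],3).tolist())
st=r.sense();print(st)
E
```

```text
pics
scene 417.05364702487833 274.3712232532861 213.79668459661661 [-0.07934374  0.          0.          0.          0.        ] [[0.828, 0.346, -0.441, 139.318], [-0.56, 0.542, -0.627, -580.348], [0.022, 0.766, 0.642, 604.989], [0.0, 0.0, 0.0, 1.0]]
top 388.12079575765966 277.87018653150943 204.0386577706422 [-0.02428971  0.          0.          0.          0.        ] [[-0.009, 0.987, -0.16, 386.282], [-1.0, -0.009, -0.002, -36.383], [-0.003, 0.16, 0.987, 927.132], [0.0, 0.0, 0.0, 1.0]]
{'time': 0.1, 'joint_pos': array([ 6.51786379e+01,  7.51151181e+00,  8.53212583e+01,  4.04601022e-04,
        8.72637399e+01, -4.89165989e+00]), 'qd': array([-0.01369435, -0.06771871, -0.14459344,  0.01871855, -0.02588853,
        0.03285752]), 'joint_efforts': array([ 1.46721766e-03, -5.70955682e+01, -5.01939583e+01, -2.75843795e-04,
        8.25825351e-03, -3.30854209e-05]), 'tool_pos': array([204.2508105 , 563.57906543, 196.55885396]), 'tcp_rot': array([-1.79903876e+02, -8.63222256e-03,  1.60070271e+02]), 'ft_force': array([ 1.15323141, -0.39415469, -1.0130975 ]), 'wrist_torque': array([-0.03379045,  0.00344067,  0.02480813]), 'grip_force': 0.0, 'finger_gap': 85.0717406991338}
```

View pics/top0.png

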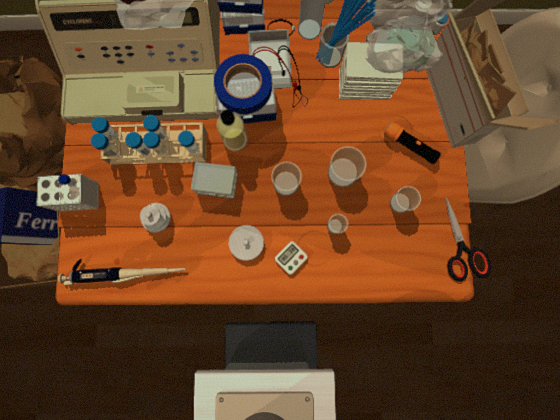

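View pics/scene0.png

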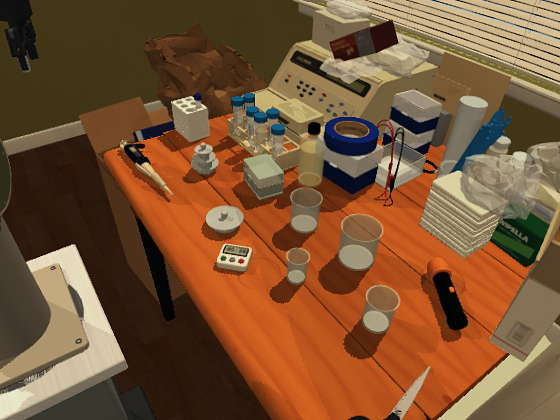

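The top view shows the lid stack at (155,217), the single lid at (246,243), and jars at about (347,167), (287,178), (405,200) and (337,225). The case is at (214,180) and the timer at (292,259). The scene view shows the same layout, with the stack at (204,160) and the single lid at (225,218).

```bash
python3 - <<'E'
import cv2,numpy as np
t=cv2.imread("pics/top0.png");s=cv2.imread("pics/scene0.png")
def cr(im,x,y,w,h,k):
    return cv2.resize(im[y:y+h,x:x+w],None,fx=k,fy=k,interpolation=cv2.INTER_CUBIC)
a=np.hstack([cr(t,130,190,50,50,5),cr(t,220,215,50,50,5)]) #500x250
b=np.hstack([cr(s,180,130,50,50,5),cr(s,200,195,50,50,5)])
cv2.imwrite("pics/lids.png",np.vstack([a,b]))
cv2.imwrite("pics/jars.png",np.vstack([cr(t,262,140,166,100,4.5)[:,:747],]))
cv2.imwrite("pics/jars2.png",cr(s,265,175,140,165,3.6))
E
```

```text
(no output)
```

View pics/lids.png

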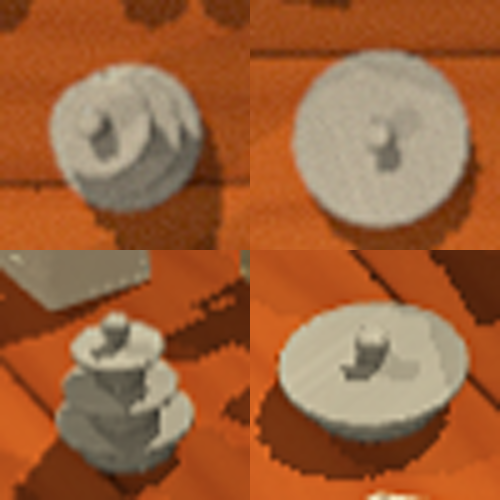

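View pics/jars.png

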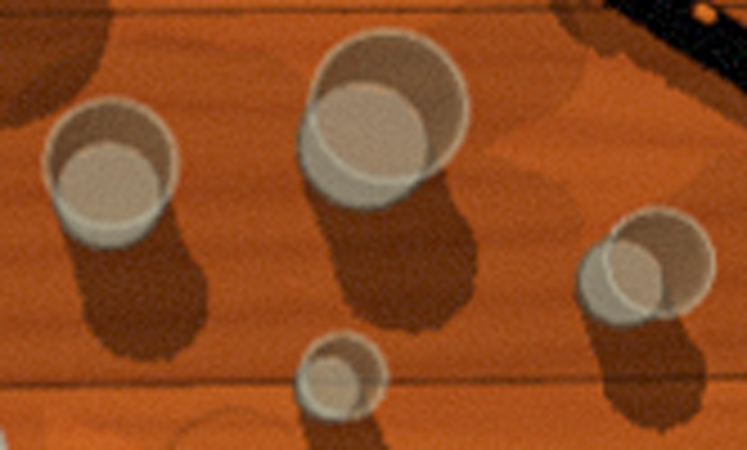

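View pics/jars2.png

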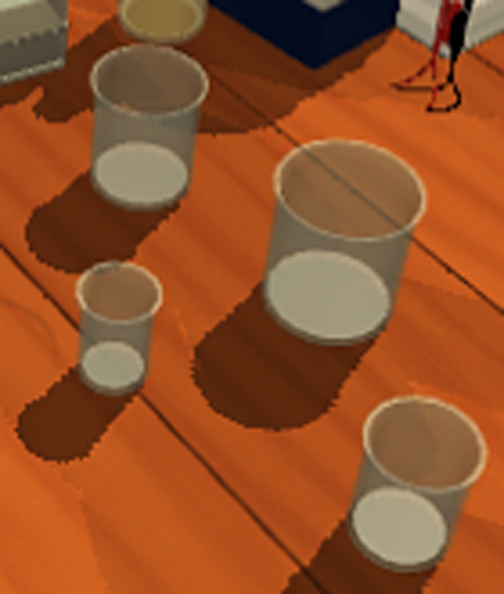

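The stack holds three lids with the smallest on top, and the single lid is larger. All four jar rims are visible in both views. Next I'll measure the circle centres by casting rays onto planes at the known heights.

```bash
cat > h.py <<'E'
import numpy as np, cv2
from scipy.optimize import least_squares
from scipy.ndimage import map_coordinates
def KD(s): return np.array([[s["fx"],0,s["cx"]],[0,s["fy"],s["cy"]],[0,0,1.]]),np.array(s["D"],float)
def cast(s,uv,z):
    K,D=KD(s); n=cv2.undistortPoints(np.array(uv,float).reshape(-1,1,2),K,D).reshape(-1,2)
    T=np.array(s["pose"]); d=np.c_[n[:,0],-n[:,1],-np.ones(len(n))]@T[:3,:3].T; o=T[:3,3]
    return (o+d*((z-o[2])/d[:,2])[:,None])[:,:2]
def proj(s,P):
    K,D=KD(s); T=np.array(s["pose"]); c=(np.atleast_2d(P)-T[:3,3])@T[:3,:3]
    return cv2.projectPoints((c*[1,-1,-1])[:,None],np.zeros(3),np.zeros(3),K,D)[0].reshape(-1,2)
def circle(s,c,z,R,kind,w=6,ths=None):
    """edge points along radial rays on plane z -> least-squares circle (centre, radius, rms). kind: rim (bright ridge)/edge (grey->background)"""
    im=s["pixels"].astype(float); g=im[...,0] # blue: grey things bright, orange dark
    c=np.array(c,float); ths=np.linspace(0,2*np.pi,120,False) if ths is None else ths
    for _ in range(6):
        rr=np.arange(R-w,R+w+.1,.25); P=c+rr[None,:,None]*np.c_[np.cos(ths),np.sin(ths)][:,None]
        uv=proj(s,np.c_[P.reshape(-1,2),np.full(P.size//2,z)])
        v=map_coordinates(g,[uv[:,1],uv[:,0]],order=1,mode="nearest").reshape(len(ths),-1)
        f=v if kind=="rim" else -np.gradient(cv2.GaussianBlur(v,(9,1),0),axis=1)
        k=f.argmax(1); ok=(k>0)&(k<len(rr)-1); Q=P[np.arange(len(ths)),k][ok]
        r=least_squares(lambda p:np.hypot(*(Q-p[:2]).T)-p[2],[*c,R],loss="soft_l1",f_scale=.7); c=r.x[:2]
    return np.round(r.x,1),round(float(np.median(abs(np.hypot(*(Q-c).T)-r.x[2]))),2),int(ok.sum())
def go(*t):
    """tool-axis shift from the measured pose to world TCP t"""
    from bench import r
    from scipy.spatial.transform import Rotation as Ro
    st=r.sense(); R=Ro.from_euler("xyz",st["tcp_rot"],degrees=True)
    return np.round(R.inv().apply(np.array(t)-st["tool_pos"]),1)
E
python3 - <<'E'
from h import *
S={n:np.load(f"pics/{n}0.npy",allow_pickle=True).item() for n in("top","scene")}
T={"jar?1":((388,108),85,39.5),"jar?2":((111,163),77,33.5),"jar?3":((659,263),69,27.5),"jar?4":((342,378),61,21.5)}
for n,(p,z,R) in T.items():
    c=cast(S["top"],[[262+p[0]/4.5,140+p[1]/4.5]],z)[0]
    for v in S: print(n,v,c.round(),*circle(S[v],c,z,R,"rim",4))
for n,(p,z,R) in {"lone":((220+381/5-50,215+138/5),21,41),"stack_d":((130+105/5,190+123/5),63,23)}.items():
    c=cast(S["top"],[p],z)[0]
    for v in S: print(n,v,c.round(),*circle(S[v],c,z,R,"edge",7))
# knob tops
for n,v,p,z in [("lone","top",(220+26.0,215+26.6),36),("lone","scene",(200+24.3,195+17.5),36),("d","top",(130+18.4,190+24.8),78),("d","scene",(180+22.8,130+14.5),78)]:
    print("knob",n,v,cast(S[v],[p],z).round(1))
E
```

```text
jar?1 top [ 612. -193.] [ 614.  -191.9   38.3] 0.43 119
jar?1 scene [ 612. -193.] [ 613.4 -193.8   38.5] 0.27 120
jar?2 top [587. -55.] [588.  -53.4  32.1] 0.37 120
jar?2 scene [587. -55.] [587.1 -55.7  32.4] 0.55 119
jar?3 top [ 535. -328.] [ 537.2 -327.5   26.4] 0.4 120
jar?3 scene [ 535. -328.] [ 536.1 -329.6   26.6] 0.35 109
jar?4 top [ 480. -169.] [ 482.7 -168.8   20. ] 0.49 117
jar?4 scene [ 480. -169.] [ 481.6 -170.7   20.5] 0.29 120
lone top [443.  40.] [444.1  41.1  41.4] 0.34 120
lone scene [443.  40.] [443.1  39.5  41. ] 0.46 120
stack_d top [505. 252.] [504.9 255.4  22.9] 0.59 120
stack_d scene [505. 252.] [503.2 253.7  23.5] 0.97 120
knob lone top [[444.2  39.2]]
knob lone scene [[442.3  36. ]]
knob d top [[502.5 252.3]]
knob d scene [[500.9 247.5]]
```

```bash
python3 -c "
from h import *; print(go(504,254.5,200))"
```

```text
[-387.2 -188.4   -3.2]
```

The manual's scale: shifts go in shares of 0.6 m and turns go in shares of pi rad. Converting my numbers, -387 mm / 600 = -0.645, -188 mm / 600 = -0.3133.

Request:
advance(
  moves=[
    [0, 0, 0, -0.645, -0.3133, -0.005, 40],
    [0, 0, 0, -0.645, -0.3133, -0.005, 40],
    [0, 0, 0, -0.645, -0.3133, -0.005, 40],
    [0, 0, 0, -0.645, -0.3133, -0.005, 40],
    [0, 0, 0, -0.645, -0.3133, -0.005, 40],
    [0, 0, 0, -0.645, -0.3133, -0.005, 40],
    [0, 0, 0, -0.645, -0.3133, -0.005, 40],
    [0, 0, 0, -0.645, -0.3133, -0.005, 40],
  ],
)

```text
time: 1.1
tool_pos: [506.2, 252.1, 199.8]
tcp_rot: [-179.9, 0.0, 159.8]
ft_force: [-0.4, 0.6, 0.2]
finger_gap: 40.1
grip_force: 0.0
```

Request:
advance(
  moves=[
    [0, 0, 0, 0, 0, 0, 40],
    [0, 0, 0, 0, 0, 0, 40],
  ],
  clamp_n=40,
)

```text
time: 1.35
tool_pos: [503.3, 256.6, 200.3]
tcp_rot: [-180.0, -0.0, 160.2]
ft_force: [0.1, 1.1, -0.2]
finger_gap: 40.2
grip_force: 0.0
```

```bash
python3 - <<'E'
from h import *
from bench import r,optics
s=optics.snapshot("wrist"); cv2.imwrite("pics/w1.png",s["pixels"]);np.save("pics/w1.npy",s,allow_pickle=True)
st=r.sense();print(st["tool_pos"],st["tcp_rot"],st["finger_gap"],st["time"])
print(np.round(s["pose"],2))
for n,z,R,c in(("d",63,23,(504,254)),("c",42,29,(504,254)),("b",21,35,(504,254))): print(n,proj(s,[*c,z]),*circle(s,c,z,R,"edge",7))
E
```

```text
[503.2984861  256.65836649 200.41380964] [ 1.79996852e+02 -2.05023905e-02  1.60187136e+02] 39.91421774671008 1.4
[[ 3.4000e-01 -9.1000e-01 -2.5000e-01  4.4026e+02]
 [ 9.4000e-01  3.3000e-01  9.0000e-02  2.7850e+02]
 [ 0.0000e+00 -2.7000e-01  9.6000e-01  3.7626e+02]
 [ 0.0000e+00  0.0000e+00  0.0000e+00  1.0000e+00]]
d [[275.42295771 192.94375018]] [506.5 253.6  23.7] 1.18 120
c [[275.50060076 189.11707554]] [501.9 256.3  33.6] 0.13 120
b [[275.56953729 185.72097106]] [505.8 254.9  35.7] 0.23 120
```

View pics/w1.png

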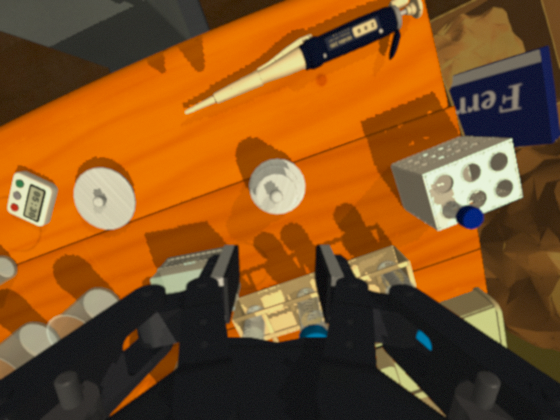

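The wrist view shows the stack at about (276,186), almost centred under the tool. Measured centre is (504.8, 254.6).

```bash
python3 -c "
from h import *; print(go(504.8,254.6,66))"
```

```text
[ -2.2  -1.4 134.4]
```

In the tool's units: 134 mm / 600 = 0.2233, 120 mm / 600 = 0.2.

Request:
advance(
  moves=[
    [0, 0, 0, -0.0037, -0.0023, 0.0833, 40],
    [0, 0, 0, -0.0037, -0.0023, 0.15, 40],
    [0, 0, 0, -0.0037, -0.0023, 0.2, 40],
    [0, 0, 0, -0.0037, -0.0023, 0.2233, 40],
    [0, 0, 0, -0.0037, -0.0023, 0.2233, 40],
    [0, 0, 0, -0.0037, -0.0023, 0.2233, 40],
  ],
)

```text
time: 2.15
tool_pos: [506.8, 254.1, 68.3]
tcp_rot: [179.9, 0.1, 160.1]
ft_force: [0.3, 0.3, -0.3]
finger_gap: 40.1
grip_force: 0.0
```

Request:
advance(
  moves=[
    [0, 0, 0, 0, 0, 0, 10],
    [0, 0, 0, 0, 0, 0, 8],
    [0, 0, 0, 0, 0, 0, 8],
    [0, 0, 0, 0, 0, 0, 8],
  ],
  clamp_n=40,
)

```text
time: 2.65
tool_pos: [505.9, 253.3, 66.6]
tcp_rot: [180.0, 0.0, 160.1]
ft_force: [-0.0, 0.2, 0.2]
finger_gap: 8.1
grip_force: 0.0
```

```bash
python3 - <<'E'
from h import *
from bench import r,optics
s=optics.snapshot("wrist"); np.save("pics/w2.npy",s,allow_pickle=True);t=optics.snapshot("scene");np.save("pics/s2.npy",t,allow_pickle=True)
k=lambda im,x,y,w,h,f:cv2.resize(im[y:y+h,x:x+w],None,fx=f,fy=f,interpolation=cv2.INTER_CUBIC)
cv2.imwrite("pics/m2.png",np.hstack([k(s["pixels"],180,140,200,200,1.95),k(t["pixels"],165,100,78,78,5)]))
E
```

```text
(no output)
```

View pics/m2.png

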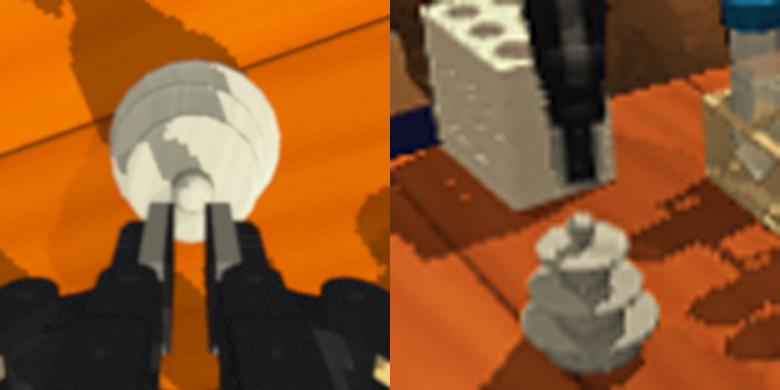

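The fingers closed on air: the tips at (276,245) in the wrist image sit above and beyond the knob at (279,236). The stack is undisturbed. I'll triangulate both.

```bash
python3 - <<'E'
from h import *
w=np.load("pics/w2.npy",allow_pickle=True).item();s=np.load("pics/s2.npy",allow_pickle=True).item();t=np.load("pics/top0.npy",allow_pickle=True).item()
def ray(c,uv):
    a,b=cast(c,[uv],0)[0],np.array(c["pose"])[:3,3]; a=np.r_[a,0.]; d=(a-b)/np.linalg.norm(a-b); return b,d
def tri(*rs):
    A=sum(np.eye(3)-np.outer(d,d) for b,d in rs); B=sum((np.eye(3)-np.outer(d,d))@b for b,d in rs)
    p=np.linalg.solve(A,B); return p.round(1),[round(float(np.linalg.norm(np.cross(p-b,d))),1) for b,d in rs]
kw=(180+193/1.95,140+190/1.95); ks=(165+(580-390)/5,100+222/5); tw=(180+186/1.95,140+206/1.95); ts=(165+(582-390)/5,100+180/5)
print("knob",tri(ray(w,kw),ray(s,ks)),"with top",tri(ray(w,kw),ray(s,ks),ray(t,(148.4,214.8))))
print("tip",tri(ray(w,tw),ray(s,ts)))
for c,n in((w,"w"),(s,"s")): print(n,"tcp->",proj(c,[505.9,253.3,66.6]),"knobtop->",proj(c,[504.8,254.6,78]))
print(kw,ks,tw,ts, circle(w,(505,254),63,23,"edge",4,np.linspace(-1.7,1.7,60)+np.pi+ -.35), circle(w,(505,254),21,35,"edge",5,np.linspace(-1.5,1.5,60)+np.pi-.35))
E
```

```text
knob (array([504.5, 254.6,  73.6]), [0.1, 0.1]) with top (array([503.9, 254.2,  73.8]), [0.6, 0.5, 0.9])
tip (array([503.7, 253.1,  96.1]), [3.5, 3.5])
w tcp-> [[277.78748087 236.09672212]] knobtop-> [[279.25838928 240.52241241]]
s tcp-> [[203.94748601 146.93336522]] knobtop-> [[202.92492276 142.82410543]]
(278.974358974359, 237.43589743589746) (203.0, 144.4) (275.38461538461536, 245.64102564102564) (203.4, 136.0) (array([506.9, 253.4,  23.8]), 0.79, 60) (array([505.2, 255. ,  35. ]), 0.04, 60)
```

In the tool's units: 13 mm / 600 = 0.0217, 6 mm / 600 = 0.01.

Request:
advance(
  moves=[
    [0, 0, 0, 0, 0, 0, 30],
    [0, 0, 0, 0, 0, 0, 30],
    [0, 0, 0, 0.0008, 0.0017, 0.01, 30],
    [0, 0, 0, 0.0008, 0.0017, 0.0217, 30],
    [0, 0, 0, 0.0008, 0.0017, 0.0217, 30],
  ],
)

```text
time: 3.38
tool_pos: [504.8, 254.1, 52.2]
tcp_rot: [-179.9, -0.1, 160.1]
ft_force: [-0.2, -0.4, -0.0]
finger_gap: 30.0
grip_force: 0.0
```

Request:
advance(
  moves=[
    [0, 0, 0, 0, 0, 0, 8],
    [0, 0, 0, 0, 0, 0, 8],
    [0, 0, 0, 0, 0, 0, 8],
  ],
  clamp_n=40,
)

```text
time: 3.75
tool_pos: [505.9, 254.6, 53.7]
tcp_rot: [180.0, 0.0, 160.1]
ft_force: [0.1, 0.7, 0.1]
finger_gap: 8.0
grip_force: 0.0
```

```bash
python3 - <<'E'
from h import *
from bench import r,optics
s=optics.snapshot("wrist"); np.save("pics/w2.npy",s,allow_pickle=True);t=optics.snapshot("scene");np.save("pics/s2.npy",t,allow_pickle=True)
k=lambda im,x,y,w,h,f:cv2.resize(im[y:y+h,x:x+w],None,fx=f,fy=f,interpolation=cv2.INTER_CUBIC)
cv2.imwrite("pics/m3.png",np.hstack([k(s["pixels"],180,140,200,200,1.95),k(t["pixels"],165,100,78,78,5)]))
E
```

```text
(no output)
```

View pics/m3.png

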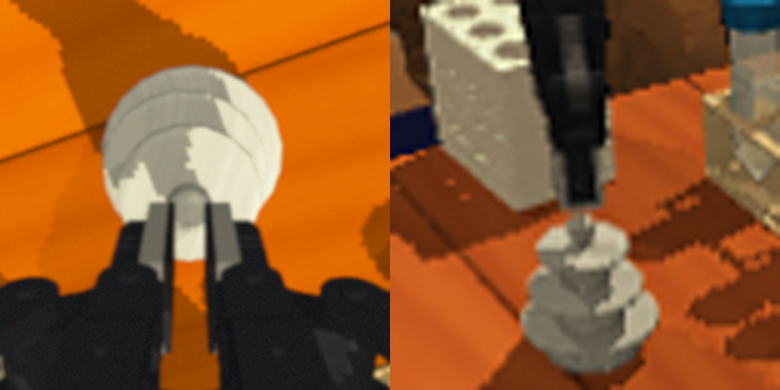

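The tips now sit just above the knob top, at about (203,142) in the scene view. So the real tips are about 26 mm behind the reported TCP. I'll go 12 mm lower.

In the tool's units: 12 mm / 600 = 0.02, 6 mm / 600 = 0.01.

Request:
advance(
  moves=[
    [0, 0, 0, 0, 0, 0, 30],
    [0, 0, 0, 0, 0, 0, 30],
    [0, 0, 0, 0, 0, 0.01, 30],
    [0, 0, 0, 0, 0, 0.02, 30],
    [0, 0, 0, 0, 0, 0.02, 30],
  ],
)

```text
time: 4.47
tool_pos: [504.9, 254.2, 40.4]
tcp_rot: [-179.9, -0.1, 160.1]
ft_force: [-1.1, 0.2, -1.0]
finger_gap: 29.9
grip_force: 0.0
```

Request:
advance(
  moves=[
    [0, 0, 0, 0, 0, 0, 8],
    [0, 0, 0, 0, 0, 0, 8],
    [0, 0, 0, 0, 0, 0, 8],
  ],
  clamp_n=40,
)

```text
time: 4.85
tool_pos: [506.2, 254.7, 42.1]
tcp_rot: [180.0, 0.1, 160.1]
ft_force: [-0.4, 0.0, 3.0]
finger_gap: 8.4
grip_force: 5.0
```

Request:
advance(
  moves=[
    [0, 0, 0, 0, 0, 0, 4],
    [0, 0, 0, 0, 0, 0, 4],
    [0, 0, 0, 0, 0, 0, 4],
  ],
  clamp_n=40,
)

```text
time: 5.22
tool_pos: [507.1, 254.8, 43.2]
tcp_rot: [179.9, 0.1, 160.1]
ft_force: [-0.4, -2.7, 9.4]
finger_gap: 4.2
grip_force: 4.5
```

```bash
python3 - <<'E'
from h import *
from bench import r,optics
s=optics.snapshot("wrist"); np.save("pics/w2.npy",s,allow_pickle=True);t=optics.snapshot("scene");np.save("pics/s2.npy",t,allow_pickle=True)
k=lambda im,x,y,w,h,f:cv2.resize(im[y:y+h,x:x+w],None,fx=f,fy=f,interpolation=cv2.INTER_CUBIC)
cv2.imwrite("pics/m4.png",np.hstack([k(s["pixels"],220,160,120,120,3.25),k(t["pixels"],165,100,78,78,5)]))
E
```

```text
(no output)
```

View pics/m4.png

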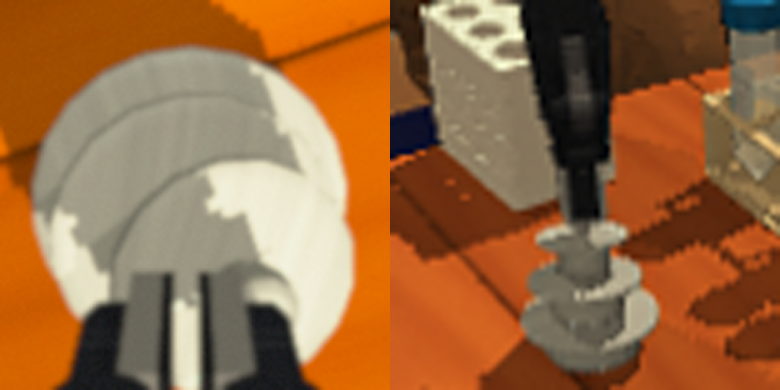

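The closing fingers squeezed off the knob's domed top. The knob now shows right of the fingers, at about (303,250) in the wrist frame, so lid_d has shifted. I'll raise first, then look before opening.

In the tool's units: -60 mm / 600 = -0.1, -40 mm / 600 = -0.0667.

Request:
advance(
  moves=[
    [0, 0, 0, 0, 0, -0.0083, 4],
    [0, 0, 0, 0, 0, -0.0333, 4],
    [0, 0, 0, 0, 0, -0.0667, 4],
    [0, 0, 0, 0, 0, -0.1, 4],
    [0, 0, 0, 0, 0, -0.1, 30],
  ],
)

```text
time: 5.95
tool_pos: [507.7, 255.3, 104.8]
tcp_rot: [179.8, 0.2, 160.1]
ft_force: [0.7, -0.1, -0.7]
finger_gap: 20.9
grip_force: 0.0
```

```bash
python3 - <<'E'
from h import *
from bench import r,optics
s=optics.snapshot("wrist"); np.save("pics/w3.npy",s,allow_pickle=True);t=optics.snapshot("scene");np.save("pics/s3.npy",t,allow_pickle=True);u=optics.snapshot("top");np.save("pics/t3.npy",u,allow_pickle=True)
print(r.sense()["tool_pos"],r.sense()["ft_force"])
k=lambda im,x,y,w,h,f:cv2.resize(im[y:y+h,x:x+w],None,fx=f,fy=f,interpolation=cv2.INTER_CUBIC)
cv2.imwrite("pics/m5.png",np.hstack([k(s["pixels"],220,150,120,120,3.25),k(t["pixels"],165,100,78,78,5)]))
E
```

```text
[505.38923964 254.36594031 101.08592461] [-0.0313333  -0.20325669  0.47076167]
```

View pics/m5.png

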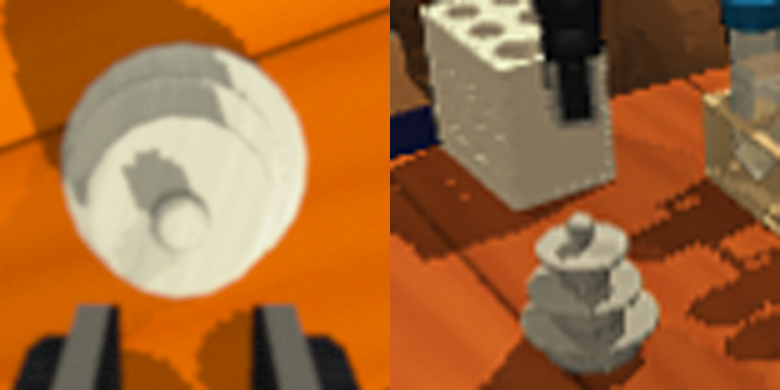

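It settled back as before: stack centred with lid_d level at about (275,219) in the wrist view and the scene view unchanged. The tips sit 30–35 mm behind the reported TCP at this gap, so I'll go lower while watching the force.

In the tool's units: 66 mm / 600 = 0.11, 56 mm / 600 = 0.0933.

Request:
advance(
  moves=[
    [0, 0, 0, 0, 0, 0, 30],
    [0, 0, 0, 0, 0, 0.0667, 30],
    [0, 0, 0, 0, 0, 0.0933, 30],
    [0, 0, 0, 0, 0, 0.11, 30],
    [0, 0, 0, 0, 0, 0.11, 30],
    [0, 0, 0, 0, 0, 0.11, 30],
  ],
  clamp_n=30,
)

```text
time: 6.85
tool_pos: [506.5, 254.9, 36.7]
tcp_rot: [179.9, 0.1, 160.1]
ft_force: [-0.1, 0.1, 0.1]
finger_gap: 30.1
grip_force: 0.0
```

Request:
advance(
  moves=[
    [0, 0, 0, 0, 0, 0, 13],
    [0, 0, 0, 0, 0, 0, 13],
    [0, 0, 0, 0, 0, 0, 13],
  ],
  clamp_n=30,
)

```text
time: 7.22
tool_pos: [506.3, 254.8, 36.2]
tcp_rot: [179.9, 0.1, 160.1]
ft_force: [0.2, 0.1, 2.5]
finger_gap: 13.2
grip_force: 5.6
```

```bash
python3 - <<'E'
from h import *
from bench import r,optics
s=optics.snapshot("wrist");t=optics.snapshot("scene");print(s["fx"])
k=lambda im,x,y,w,h,f:cv2.resize(im[y:y+h,x:x+w],None,fx=f,fy=f,interpolation=cv2.INTER_CUBIC)
cv2.imwrite("pics/m6.png",np.hstack([k(s["pixels"],220,160,120,120,3.25),k(t["pixels"],165,100,78,78,5)]))
E
```

```text
291.00356375712175
```

View pics/m6.png

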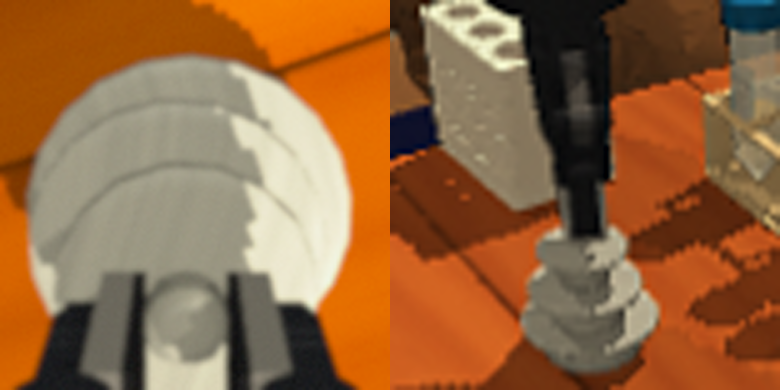

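The knob at (278,254) is centred between the pads and they just touch its edge. I'll lower 7 mm more and close.

In the tool's units: 7 mm / 600 = 0.0117, 4 mm / 600 = 0.0067.

Request:
advance(
  moves=[
    [0, 0, 0, 0, 0, 0, 22],
    [0, 0, 0, 0, 0, 0, 22],
    [0, 0, 0, 0, 0, 0.0067, 22],
    [0, 0, 0, 0, 0, 0.0117, 22],
    [0, 0, 0, 0, 0, 0.0117, 22],
  ],
)

```text
time: 7.95
tool_pos: [505.7, 254.5, 28.5]
tcp_rot: [-180.0, -0.0, 160.1]
ft_force: [-0.6, 0.2, 1.9]
finger_gap: 21.9
grip_force: 1.2
```

Request:
advance(
  moves=[
    [0, 0, 0, 0, 0, 0, 13],
    [0, 0, 0, 0, 0, 0, 10],
    [0, 0, 0, 0, 0, 0, 10],
    [0, 0, 0, 0, 0, 0, 10],
  ],
  clamp_n=40,
)

```text
time: 8.45
tool_pos: [505.8, 254.6, 28.7]
tcp_rot: [180.0, 0.0, 160.1]
ft_force: [0.5, 0.7, 4.1]
finger_gap: 11.1
grip_force: 39.1
```

In the tool's units: -140 mm / 600 = -0.2333, -110 mm / 600 = -0.1833.

Request:
advance(
  moves=[
    [0, 0, 0, 0, 0, -0.0067, 10],
    [0, 0, 0, 0, 0, -0.0333, 10],
    [0, 0, 0, 0, 0, -0.1, 10],
    [0, 0, 0, 0, 0, -0.1833, 10],
    [0, 0, 0, 0, 0, -0.2333, 10],
    [0, 0, 0, 0, 0, -0.2333, 10],
    [0, 0, 0, 0, 0, -0.2333, 10],
  ],
)

```text
time: 9.32
tool_pos: [505.2, 254.3, 168.0]
tcp_rot: [-180.0, -0.0, 160.1]
ft_force: [-0.6, -0.3, -0.9]
finger_gap: 11.4
grip_force: 39.0Traceback (most recent call last):
```

```bash
cat >> h.py <<'E'
FR=np.linspace(-1.4,1.4,80)+np.radians(160)
def held(R,dz):
    """held lid's plate circle from wrist camera; dz = plate top minus tool z"""
    from bench import r,optics
    s=optics.snapshot("wrist"); st=r.sense(); p=st["tool_pos"]; c,e,n=circle(s,p[:2],p[2]+dz,R,"edge",5,FR)
    print("tool",p.round(1),"gap",st["finger_gap"].round(1),"grip",st["grip_force"],"plate-tool",(c[:2]-p[:2]).round(1),c[2],e,n); return s
E
python3 - <<'E'
from h import *
s=held(23,34.3); print(circle(s,(505,255),42,29,"edge",5,FR)); np.save("pics/w4.npy",s,allow_pickle=True)
from bench import optics
t=optics.snapshot("scene"); k=lambda im,x,y,w,h,f:cv2.resize(im[y:y+h,x:x+w],None,fx=f,fy=f,interpolation=cv2.INTER_CUBIC)
cv2.imwrite("pics/m7.png",np.hstack([k(s["pixels"],180,140,200,200,1.95),k(t["pixels"],150,60,120,120,3.25)]))
E
```

```text
  File "<stdin>", line 2, in <module>
  File "h.py", line 35, in held
    print("tool",p.round(1),"gap",st["finger_gap"].round(1),"grip",st["grip_force"],"plate-tool",(c[:2]-p[:2]).round(1),c[2],e,n); return s
                                  ^^^^^^^^^^^^^^^^^^^^^^
AttributeError: 'float' object has no attribute 'round'
```

```bash
sed -i 's/st\["finger_gap"\].round(1)/round(float(st["finger_gap"]),1)/' h.py
python3 - <<'E'
from h import *
s=held(23,34.3); print(circle(s,(505,255),42,29,"edge",5,FR)); np.save("pics/w4.npy",s,allow_pickle=True)
from bench import optics
t=optics.snapshot("scene"); k=lambda im,x,y,w,h,f:cv2.resize(im[y:y+h,x:x+w],None,fx=f,fy=f,interpolation=cv2.INTER_CUBIC)
cv2.imwrite("pics/m7.png",np.hstack([k(s["pixels"],180,140,200,200,1.95),k(t["pixels"],150,60,120,120,3.25)]))
E
```

```text
tool [504.6 254.1 166.8] gap 11.1 grip 39.02892293178411 plate-tool [-1.2 -0.1] 22.8 0.18 80
(array([529. , 242.9,  29.7]), 2.18, 78)
```

View pics/m7.png

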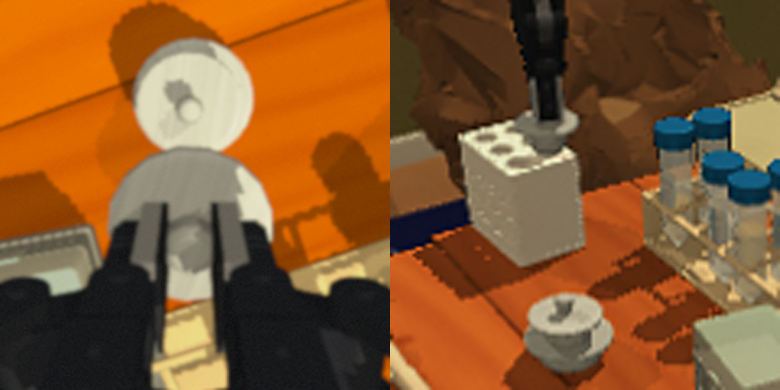

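Lid_d is held level at (275,260) in the wrist view, with lids c and b left stacked. Now to jar_d.

```bash
python3 -c "
from h import *; print(go(483.4,-169.8,140))"
```

```text
[-124.6 -405.6   27.3]
```

In the tool's units: -406 mm / 600 = -0.6767, -380 mm / 600 = -0.6333.

Request:
advance(
  moves=[
    [0, 0, 0, -0.0233, -0.075, 0, 10],
    [0, 0, 0, -0.0517, -0.1683, 0, 10],
    [0, 0, 0, -0.08, -0.26, 0, 10],
    [0, 0, 0, -0.11, -0.3583, 0, 10],
    [0, 0, 0, -0.1383, -0.45, 0.0167, 10],
    [0, 0, 0, -0.1667, -0.5417, 0.0333, 10],
    [0, 0, 0, -0.195, -0.6333, 0.045, 10],
    [0, 0, 0, -0.2083, -0.6767, 0.045, 10],
  ],
)

```text
time: 10.48
tool_pos: [483.0, -172.2, 139.5]
tcp_rot: [-180.0, -0.2, 159.9]
ft_force: [0.6, 0.5, 0.2]
finger_gap: 11.3
grip_force: 39.1
```

Request:
advance(
  moves=[
    [0, 0, 0, 0, 0, 0, 10],
    [0, 0, 0, 0, 0, 0, 10],
    [0, 0, 0, 0, 0, 0, 10],
  ],
)

```text
time: 10.85
tool_pos: [484.9, -168.7, 141.3]
tcp_rot: [180.0, -0.0, 160.2]
ft_force: [0.2, 0.4, -0.5]
finger_gap: 11.6
grip_force: 39.1
```

```bash
cat > j.py <<'E'
import sys
from h import *
n=sys.argv[1]; J=dict(a=(613.7,-192.8,85,38.4,41),b=(587.5,-54.5,77,32.3,35),c=(536.6,-328.5,69,26.5,29),d=(482.1,-169.8,61,20.3,23))[n]
s=held(J[4],float(sys.argv[2]) if len(sys.argv)>2 else 34.3); np.save(f"pics/wj{n}.npy",s,allow_pickle=True)
print("jar rim wrist:",*circle(s,J[:2],J[2],J[3],"rim",6,np.linspace(-1.2,1.2,60)+np.radians(160)),"cams",J[:2])
E
python3 j.py d
```

```text
tool [ 484.9 -168.7  141.4] gap 11.5 grip 39.11482075294089 plate-tool [-1.7 -0. ] 22.8 0.19 80
jar rim wrist: [ 482.4 -170.3   19.9] 0.25 56 cams (482.1, -169.8)
```

```bash
python3 -c "
from h import *; print(go(483.8,-170,30.7))"
```

```text
[  0.6  -1.6 110.7]
```

In the tool's units: 107 mm / 600 = 0.1783, 102 mm / 600 = 0.17.

Request:
advance(
  moves=[
    [0, 0, 0, 0.001, -0.0027, 0.05, 10],
    [0, 0, 0, 0.001, -0.0027, 0.1, 10],
    [0, 0, 0, 0.001, -0.0027, 0.13, 10],
    [0, 0, 0, 0.001, -0.0027, 0.1533, 10],
    [0, 0, 0, 0.001, -0.0027, 0.17, 10],
    [0, 0, 0, 0.001, -0.0027, 0.1783, 10],
    [0, 0, 0, 0.001, -0.0027, 0.1783, 10],
  ],
)

```text
time: 11.78
tool_pos: [483.8, -171.2, 34.6]
tcp_rot: [-180.0, 0.0, 160.1]
ft_force: [-0.5, 0.6, -0.9]
finger_gap: 11.5
grip_force: 39.1
```

In the tool's units: 3 mm / 600 = 0.005, 2 mm / 600 = 0.0033.

Request:
advance(
  moves=[
    [0, 0, 0, 0, 0, 0.0017, 10],
    [0, 0, 0, 0, 0, 0.0033, 10],
    [0, 0, 0, 0, 0, 0.005, 10],
    [0, 0, 0, 0, 0, 0.005, 10],
  ],
)

```text
time: 12.28
tool_pos: [483.9, -171.2, 31.7]
tcp_rot: [-180.0, 0.0, 160.1]
ft_force: [-0.2, -0.5, 1.2]
finger_gap: 11.0
grip_force: 39.2
```

In the tool's units: 1 mm / 600 = 0.0017, 0.5 mm / 600 = 0.0008.

Request:
advance(
  moves=[
    [0, 0, 0, 0, 0, 0.0008, 10],
    [0, 0, 0, 0, 0, 0.0017, 10],
    [0, 0, 0, 0, 0, 0.0017, 10],
  ],
)

```text
time: 12.65
tool_pos: [484.6, -171.5, 31.7]
tcp_rot: [-180.0, 0.1, 160.1]
ft_force: [-1.0, 0.7, 8.3]
finger_gap: 11.3
grip_force: 41.0
```

Request:
advance(
  moves=[
    [0, 0, 0, 0, 0, 0.0008, 10],
    [0, 0, 0, 0, 0, 0.0017, 10],
    [0, 0, 0, 0, 0, 0.0017, 10],
  ],
)

```text
time: 13.02
tool_pos: [485.3, -171.8, 31.7]
tcp_rot: [-180.0, 0.2, 160.1]
ft_force: [-2.9, 2.1, 14.0]
finger_gap: 11.3
grip_force: 43.7
```

In the tool's units: -2 mm / 600 = -0.0033, -1 mm / 600 = -0.0017.

Request:
advance(
  moves=[
    [0, 0, 0, 0, 0, -0.0017, 10],
    [0, 0, 0, 0, 0, -0.0033, 10],
    [0, 0, 0, 0, 0, -0.0033, 10],
  ],
)

```text
time: 13.4
tool_pos: [484.0, -171.2, 31.7]
tcp_rot: [-180.0, 0.0, 160.1]
ft_force: [-0.6, 0.3, 4.1]
finger_gap: 11.3
grip_force: 39.5
```

Request:
advance(
  moves=[
    [0, 0, 0, 0, 0, 0, 15],
    [0, 0, 0, 0, 0, 0, 22],
    [0, 0, 0, 0, 0, 0, 30],
    [0, 0, 0, 0, 0, 0, 30],
    [0, 0, 0, 0, 0, -0.0167, 30],
    [0, 0, 0, 0, 0, -0.0667, 30],
    [0, 0, 0, 0, 0, -0.1667, 30],
    [0, 0, 0, 0, 0, -0.2333, 30],
  ],
)

```text
time: 14.4
tool_pos: [484.5, -171.5, 175.2]
tcp_rot: [-180.0, 0.2, 160.1]
ft_force: [0.2, -0.1, 0.4]
finger_gap: 30.2
grip_force: 0.0
```

```bash
python3 - <<'E'
from h import *
from bench import optics,r
print(r.sense()["tool_pos"].round(1))
s=optics.snapshot("wrist"); print("lid d (z65)",circle(s,(482,-170),65,23,"edge",5,FR))
for v in("top","scene"): print(v,circle(optics.snapshot(v),(482,-170),65,23,"edge",5))
print("lid c(z42)",circle(optics.snapshot("top"),(504.8,254.6),42,29,"edge",5),circle(optics.snapshot("scene"),(504.8,254.6),42,29,"edge",5))
E
```

```text
[ 484.5 -171.5  175.2]
lid d (z65) (array([ 482. , -170.8,   22.9]), 0.38, 80)
top (array([ 480. , -170.7,   22.7]), 2.31, 117)
scene (array([ 482. , -171.3,   22.8]), 0.3, 120)
lid c(z42) (array([503.8, 255. ,  29.6]), 1.13, 120) (array([501.7, 252.8,  29.1]), 0.85, 120)
```

Lid_d is home: plate radius 22.9 fits at z=65 in both the wrist and scene views. Next is lid_c.

```bash
python3 -c "
from h import *; print(go(505,254.5,150))"
```

```text
[124.9 407.4  21.4]
```

In the tool's units: 407 mm / 600 = 0.6783, 360 mm / 600 = 0.6.

Request:
advance(
  moves=[
    [0, 0, 0, 0.03, 0.1, 0, 30],
    [0, 0, 0, 0.06, 0.2, 0, 30],
    [0, 0, 0, 0.09, 0.3, 0, 30],
    [0, 0, 0, 0.12, 0.4, 0, 30],
    [0, 0, 0, 0.15, 0.5, 0.0167, 30],
    [0, 0, 0, 0.18, 0.6, 0.035, 30],
    [0, 0, 0, 0.2083, 0.6783, 0.035, 30],
    [0, 0, 0, 0.2083, 0.6783, 0.035, 30],
  ],
)

```text
time: 15.65
tool_pos: [502.7, 257.1, 147.9]
tcp_rot: [-179.9, -0.2, 160.3]
ft_force: [-0.5, 0.0, -0.4]
finger_gap: 30.1
grip_force: 0.0
```

Request:
advance(
  moves=[
    [0, 0, 0, 0, 0, 0, 30],
    [0, 0, 0, 0, 0, 0, 30],
  ],
)

```text
time: 15.9
tool_pos: [504.8, 252.8, 149.8]
tcp_rot: [-179.9, -0.0, 160.0]
ft_force: [1.3, -0.1, 0.1]
finger_gap: 30.2
grip_force: 0.0
```

```bash
python3 - <<'E'
from h import *
from bench import optics,r
s=optics.snapshot("wrist"); print(r.sense()["tool_pos"].round(1),circle(s,(505,254.5),42,29,"edge",5,FR),circle(s,(505,254.5),21,35,"edge",5,FR)); print(go(505,254.6,7.7))
E
```

```text
[505.  252.8 150.1] (array([533.6, 240.8,  34.8]), 1.9, 79) (array([505.4, 255.1,  35.3]), 0.09, 80)
[  0.5   1.8 142.4]
```

In the tool's units: 141 mm / 600 = 0.235, 135 mm / 600 = 0.225.

Request:
advance(
  moves=[
    [0, 0, 0, 0.0008, 0.003, 0.0833, 30],
    [0, 0, 0, 0.0008, 0.003, 0.15, 25],
    [0, 0, 0, 0.0008, 0.003, 0.2, 22],
    [0, 0, 0, 0.0008, 0.003, 0.225, 22],
    [0, 0, 0, 0.0008, 0.003, 0.235, 22],
    [0, 0, 0, 0.0008, 0.003, 0.235, 22],
  ],
)

```text
time: 16.7
tool_pos: [505.8, 256.0, 10.3]
tcp_rot: [180.0, 0.0, 160.0]
ft_force: [0.1, -1.5, -0.2]
finger_gap: 21.9
grip_force: 0.0
```

Request:
advance(
  moves=[
    [0, 0, 0, 0, 0, 0, 22],
    [0, 0, 0, 0, 0, 0, 22],
  ],
)

```text
time: 16.95
tool_pos: [505.9, 256.4, 10.6]
tcp_rot: [179.9, 0.1, 160.1]
ft_force: [-0.2, 0.1, -0.9]
finger_gap: 22.1
grip_force: 0.0
```

The manual's scale: shifts go in shares of 0.6 m and turns go in shares of pi rad. Converting my numbers, 2 mm / 600 = 0.0033, -1.6 mm / 600 = -0.0027.

Request:
advance(
  moves=[
    [0, 0, 0, -0.0003, -0.0027, 0.0033, 22],
    [0, 0, 0, -0.0003, -0.0027, 0.0033, 22],
    [0, 0, 0, -0.0003, -0.0027, 0.0033, 15],
    [0, 0, 0, -0.0003, -0.0027, 0.0033, 10],
    [0, 0, 0, -0.0003, -0.0027, 0.0033, 10],
    [0, 0, 0, -0.0003, -0.0027, 0.0033, 10],
  ],
  clamp_n=40,
)

```text
time: 17.7
tool_pos: [505.1, 254.4, 8.0]
tcp_rot: [180.0, 0.0, 160.1]
ft_force: [0.2, -1.1, 5.6]
finger_gap: 11.4
grip_force: 39.2
```

Request:
advance(
  moves=[
    [0, 0, 0, 0, 0, -0.0067, 10],
    [0, 0, 0, 0, 0, -0.0333, 10],
    [0, 0, 0, 0, 0, -0.1, 10],
    [0, 0, 0, 0, 0, -0.1833, 10],
    [0, 0, 0, 0, 0, -0.2333, 10],
    [0, 0, 0, 0, 0, -0.2333, 10],
    [0, 0, 0, 0, 0, -0.2333, 10],
  ],
)

```text
time: 18.58
tool_pos: [504.3, 254.3, 147.0]
tcp_rot: [-180.0, -0.0, 160.1]
ft_force: [-0.7, 0.0, -0.5]
finger_gap: 11.4
grip_force: 39.0
```

```bash
python3 - <<'E'
from h import *
s=held(29,34.3); print(circle(s,(505,255),21,35,"edge",5,FR)); print(go(538.1,-328.5,150))
E
```

```text
tool [503.7 254.  146.1] gap 11.3 grip 39.023088493268006 plate-tool [-0.7 -0.1] 28.8 0.26 80
(array([505.6, 255.3,  35.4]), 0.1, 80)
[-230.8 -536.    -3.4]
```

In the tool's units: -428 mm / 600 = -0.7133, -374 mm / 600 = -0.6233.

Request:
advance(
  moves=[
    [0, 0, 0, -0.0367, -0.0833, 0, 10],
    [0, 0, 0, -0.075, -0.1733, 0, 10],
    [0, 0, 0, -0.1133, -0.2633, 0, 10],
    [0, 0, 0, -0.1517, -0.3533, 0, 10],
    [0, 0, 0, -0.19, -0.4433, 0, 10],
    [0, 0, 0, -0.2283, -0.5333, 0, 10],
    [0, 0, 0, -0.2667, -0.6233, 0, 10],
    [0, 0, 0, -0.305, -0.7133, 0, 10],
  ],
)

```text
time: 19.62
tool_pos: [529.6, -211.7, 145.6]
tcp_rot: [180.0, -0.2, 160.1]
ft_force: [1.6, -0.2, 0.1]
finger_gap: 11.6
grip_force: 39.1
```

Request:
advance(
  moves=[
    [0, 0, 0, -0.04, -0.09, 0, 10],
    [0, 0, 0, -0.07, -0.16, 0, 10],
    [0, 0, 0, -0.0783, -0.18, 0, 10],
    [0, 0, 0, -0.0783, -0.18, 0, 10],
    [0, 0, 0, -0.0783, -0.18, 0, 10],
    [0, 0, 0, -0.0783, -0.18, 0, 10],
  ],
)

```text
time: 20.38
tool_pos: [538.5, -326.4, 147.5]
tcp_rot: [180.0, -0.0, 160.2]
ft_force: [-0.5, 0.5, -0.6]
finger_gap: 11.3
grip_force: 39.1
```

```bash
python3 j.py c; python3 -c "
from h import *; print(go(537.7,-328.7,43))"
```

```text
tool [ 538.6 -326.6  147.7] gap 11.2 grip 39.146583202527836 plate-tool [-1.6 -0. ] 28.7 0.16 80
jar rim wrist: [ 537.1 -329.1   25.8] 0.17 55 cams (536.6, -328.5)
[ 1.000e-01 -2.300e+00  1.047e+02]
```

In the tool's units: 105 mm / 600 = 0.175, 100 mm / 600 = 0.1667.

Request:
advance(
  moves=[
    [0, 0, 0, 0, -0.0033, 0.05, 10],
    [0, 0, 0, 0, -0.0033, 0.1, 10],
    [0, 0, 0, 0, -0.0033, 0.13, 10],
    [0, 0, 0, 0, -0.0033, 0.1533, 10],
    [0, 0, 0, 0, -0.0033, 0.1667, 10],
    [0, 0, 0, 0, -0.0033, 0.175, 10],
    [0, 0, 0, 0, -0.0033, 0.175, 10],
  ],
)

```text
time: 21.3
tool_pos: [537.7, -329.9, 42.7]
tcp_rot: [-180.0, 0.0, 160.1]
ft_force: [0.4, -0.0, -0.3]
finger_gap: 11.6
grip_force: 39.1
```

Request:
advance(
  moves=[
    [0, 0, 0, 0, 0, 0.0017, 10],
    [0, 0, 0, 0, 0, 0.0033, 10],
    [0, 0, 0, 0, 0, 0.005, 10],
    [0, 0, 0, 0, 0, 0.005, 10],
  ],
)

```text
time: 21.8
tool_pos: [537.8, -330.0, 39.8]
tcp_rot: [-180.0, 0.0, 160.1]
ft_force: [-0.4, -0.9, 0.4]
finger_gap: 11.3
grip_force: 39.2
```

In the tool's units: 1 mm / 600 = 0.0017, 0.5 mm / 600 = 0.0008.

Request:
advance(
  moves=[
    [0, 0, 0, 0, 0, 0.0008, 10],
    [0, 0, 0, 0, 0, 0.0017, 10],
    [0, 0, 0, 0, 0, 0.0017, 10],
  ],
)

```text
time: 22.18
tool_pos: [538.2, -330.2, 39.8]
tcp_rot: [-180.0, 0.1, 160.1]
ft_force: [-1.2, 1.8, 6.4]
finger_gap: 11.0
grip_force: 40.5
```

Contact, as before. Ease off by 1 mm, release and check.

In the tool's units: -1 mm / 600 = -0.0017.

Request:
advance(
  moves=[
    [0, 0, 0, 0, 0, -0.0017, 10],
    [0, 0, 0, 0, 0, -0.0017, 10],
    [0, 0, 0, 0, 0, -0.0017, 15],
    [0, 0, 0, 0, 0, -0.0017, 22],
    [0, 0, 0, 0, 0, -0.0017, 30],
    [0, 0, 0, 0, 0, -0.0017, 30],
  ],
)

```text
time: 22.92
tool_pos: [537.3, -329.6, 39.1]
tcp_rot: [180.0, -0.0, 160.1]
ft_force: [0.3, 0.8, 0.1]
finger_gap: 30.3
grip_force: 0.0
```

Request:
advance(
  moves=[
    [0, 0, 0, 0, 0, -0.0167, 30],
    [0, 0, 0, 0, 0, -0.0667, 30],
    [0, 0, 0, 0, 0, -0.1667, 30],
    [0, 0, 0, 0, 0, -0.2, 30],
    [0, 0, 0, 0, 0, -0.2, 30],
  ],
)

```text
time: 23.55
tool_pos: [538.9, -330.7, 162.4]
tcp_rot: [-179.9, 0.3, 160.1]
ft_force: [0.5, 0.7, -0.1]
finger_gap: 30.0
grip_force: 0.0
```

```bash
python3 - <<'E'
from h import *
from bench import optics,r
s=optics.snapshot("wrist"); print("lid c (z73)",circle(s,(537,-329),73,29,"edge",5,FR))
print(circle(optics.snapshot("scene"),(537,-329),73,29,"edge",5)); print("b",circle(optics.snapshot("top"),(505,254.6),21,35,"edge",5),go(505.8,254.8,160))
E
```

```text
lid c (z73) (array([ 536.5, -330. ,   29.1]), 0.13, 80)
(array([ 535.6, -330.3,   28.6]), 0.14, 120)
b (array([505.1, 256. ,  35.3]), 0.28, 120) [227.8 538.4  -1.6]
```

In the tool's units: 432 mm / 600 = 0.72, 378 mm / 600 = 0.63.

Request:
advance(
  moves=[
    [0, 0, 0, 0.0383, 0.09, 0, 30],
    [0, 0, 0, 0.0767, 0.18, 0, 30],
    [0, 0, 0, 0.115, 0.27, 0, 30],
    [0, 0, 0, 0.1533, 0.36, 0, 30],
    [0, 0, 0, 0.1917, 0.45, 0, 30],
    [0, 0, 0, 0.23, 0.54, 0, 30],
    [0, 0, 0, 0.2683, 0.63, 0, 30],
    [0, 0, 0, 0.3067, 0.72, 0, 30],
  ],
)

```text
time: 24.7
tool_pos: [510.1, 140.7, 157.2]
tcp_rot: [-179.9, -0.2, 160.1]
ft_force: [0.9, -0.4, 0.0]
finger_gap: 30.1
grip_force: 0.0
```

Request:
advance(
  moves=[
    [0, 0, 0, 0.0383, 0.09, 0.0167, 30],
    [0, 0, 0, 0.0667, 0.1583, 0.0333, 30],
    [0, 0, 0, 0.0733, 0.1767, 0.05, 30],
    [0, 0, 0, 0.0733, 0.1767, 0.05, 30],
    [0, 0, 0, 0.0733, 0.1767, 0.05, 30],
    [0, 0, 0, 0.0733, 0.1767, 0.05, 30],
  ],
)

```text
time: 25.45
tool_pos: [507.2, 252.5, 129.9]
tcp_rot: [180.0, 0.0, 160.0]
ft_force: [-0.0, 1.0, 0.3]
finger_gap: 30.3
grip_force: 0.0
```

```bash
python3 - <<'E'
from h import *
from bench import optics,r
s=optics.snapshot("wrist"); print(r.sense()["tool_pos"].round(1),circle(s,(505,254.5),21,35,"edge",5,FR)); print(go(506.5,255.2,-12))
E
```

```text
[507.3 252.7 130.1] (array([505.5, 255.4,  35.2]), 0.02, 80)
[  1.7   2.  142.1]
```

In the tool's units: 141 mm / 600 = 0.235, 135 mm / 600 = 0.225.

Request:
advance(
  moves=[
    [0, 0, 0, 0.0028, 0.002, 0.0833, 30],
    [0, 0, 0, 0.0028, 0.002, 0.15, 25],
    [0, 0, 0, 0.0028, 0.002, 0.2, 22],
    [0, 0, 0, 0.0028, 0.002, 0.225, 22],
    [0, 0, 0, 0.0028, 0.002, 0.235, 22],
    [0, 0, 0, 0.0028, 0.002, 0.235, 22],
    [0, 0, 0, 0.0028, 0.002, 0.235, 22],
  ],
)

```text
time: 26.38
tool_pos: [506.6, 255.9, -10.0]
tcp_rot: [179.9, 0.1, 160.1]
ft_force: [1.0, -0.1, 0.5]
finger_gap: 22.2
grip_force: 0.0
```

In the tool's units: 2 mm / 600 = 0.0033, -0.6 mm / 600 = -0.001.

Request:
advance(
  moves=[
    [0, 0, 0, 0, -0.001, 0.0033, 22],
    [0, 0, 0, 0, -0.001, 0.0033, 22],
    [0, 0, 0, 0, -0.001, 0.0033, 15],
    [0, 0, 0, 0, -0.001, 0.0033, 10],
    [0, 0, 0, 0, -0.001, 0.0033, 10],
    [0, 0, 0, 0, -0.001, 0.0033, 10],
  ],
  clamp_n=40,
)

```text
time: 27.12
tool_pos: [505.8, 254.8, -12.7]
tcp_rot: [180.0, 0.1, 160.1]
ft_force: [-0.9, -1.6, 6.3]
finger_gap: 11.2
grip_force: 39.3
```

Request:
advance(
  moves=[
    [0, 0, 0, 0, 0, -0.0067, 10],
    [0, 0, 0, 0, 0, -0.0333, 10],
    [0, 0, 0, 0, 0, -0.1, 10],
    [0, 0, 0, 0, 0, -0.1833, 10],
    [0, 0, 0, 0, 0, -0.2667, 10],
    [0, 0, 0, 0, 0, -0.2667, 10],
    [0, 0, 0, 0, 0, -0.2667, 10],
  ],
)

```text
time: 28.0
tool_pos: [505.0, 254.9, 146.7]
tcp_rot: [180.0, 0.0, 160.1]
ft_force: [0.0, -0.2, -0.9]
finger_gap: 11.2
grip_force: 39.1
```

```bash
python3 - <<'E'
from h import *
s=held(35,34.3); print(go(589,-54.5,150))
E
```

```text
tool [504.3 254.6 145.5] gap 11.1 grip 39.07926703688645 plate-tool [-0.5  0. ] 34.5 0.02 80
[-184.9 -261.7   -4.5]
```

In the tool's units: -262 mm / 600 = -0.4367, -252 mm / 600 = -0.42.

Request:
advance(
  moves=[
    [0, 0, 0, -0.0467, -0.0667, -0.0067, 10],
    [0, 0, 0, -0.1, -0.1417, -0.0067, 10],
    [0, 0, 0, -0.155, -0.22, -0.0067, 10],
    [0, 0, 0, -0.21, -0.2967, -0.0067, 10],
    [0, 0, 0, -0.2633, -0.3733, -0.0067, 10],
    [0, 0, 0, -0.2967, -0.42, -0.0067, 10],
    [0, 0, 0, -0.3083, -0.4367, -0.0067, 10],
    [0, 0, 0, -0.3083, -0.4367, -0.0067, 10],
  ],
)

```text
time: 29.05
tool_pos: [588.9, -54.5, 149.0]
tcp_rot: [-180.0, -0.2, 160.0]
ft_force: [-0.7, 0.3, -0.9]
finger_gap: 11.4
grip_force: 39.2
```

Request:
advance(
  moves=[
    [0, 0, 0, 0, 0, 0, 10],
    [0, 0, 0, 0, 0, 0, 10],
    [0, 0, 0, 0, 0, 0, 10],
  ],
)

```text
time: 29.42
tool_pos: [589.8, -53.6, 150.6]
tcp_rot: [180.0, 0.0, 160.1]
ft_force: [-0.2, 0.1, -0.4]
finger_gap: 11.4
grip_force: 39.2
```

```bash
python3 j.py b; python3 -c "
from h import *; print(go(588.7,-54.7,51))"
```

```text
tool [589.8 -53.8 150.7] gap 11.4 grip 39.156970577641914 plate-tool [-0.8 -0.2] 34.7 0.17 80
jar rim wrist: [588.1 -55.2  31.8] 0.38 56 cams (587.5, -54.5)
[ 0.8 -1.3 99.7]
```

In the tool's units: 100 mm / 600 = 0.1667, 95 mm / 600 = 0.1583.

Request:
advance(
  moves=[
    [0, 0, 0, 0.0013, -0.0017, 0.05, 10],
    [0, 0, 0, 0.0013, -0.0017, 0.1, 10],
    [0, 0, 0, 0.0013, -0.0017, 0.125, 10],
    [0, 0, 0, 0.0013, -0.0017, 0.145, 10],
    [0, 0, 0, 0.0013, -0.0017, 0.1583, 10],
    [0, 0, 0, 0.0013, -0.0017, 0.1667, 10],
    [0, 0, 0, 0.0013, -0.0017, 0.1667, 10],
  ],
)

```text
time: 30.35
tool_pos: [588.8, -55.2, 50.6]
tcp_rot: [-180.0, 0.0, 160.1]
ft_force: [0.2, 0.6, -1.3]
finger_gap: 11.2
grip_force: 39.2
```

Request:
advance(
  moves=[
    [0, 0, 0, 0, 0, 0.0017, 10],
    [0, 0, 0, 0, 0, 0.0033, 10],
    [0, 0, 0, 0, 0, 0.005, 10],
    [0, 0, 0, 0, 0, 0.005, 10],
  ],
)

```text
time: 30.85
tool_pos: [589.0, -55.2, 47.7]
tcp_rot: [180.0, 0.0, 160.1]
ft_force: [0.4, 0.7, 1.0]
finger_gap: 11.4
grip_force: 39.2
```

Request:
advance(
  moves=[
    [0, 0, 0, 0, 0, 0.0008, 10],
    [0, 0, 0, 0, 0, 0.0017, 10],
    [0, 0, 0, 0, 0, 0.0017, 10],
  ],
)

```text
time: 31.22
tool_pos: [589.3, -55.3, 47.7]
tcp_rot: [180.0, 0.1, 160.1]
ft_force: [-3.0, 0.7, 7.5]
finger_gap: 11.0
grip_force: 41.5
```

In the tool's units: -1 mm / 600 = -0.0017.

Request:
advance(
  moves=[
    [0, 0, 0, 0, 0, -0.0017, 10],
    [0, 0, 0, 0, 0, -0.0017, 10],
    [0, 0, 0, 0, 0, -0.0017, 15],
    [0, 0, 0, 0, 0, -0.0017, 22],
    [0, 0, 0, 0, 0, -0.0017, 30],
    [0, 0, 0, 0, 0, -0.0017, 30],
  ],
)

```text
time: 31.98
tool_pos: [588.5, -55.1, 47.2]
tcp_rot: [-180.0, -0.0, 160.1]
ft_force: [-0.4, 0.1, 0.4]
finger_gap: 30.2
grip_force: 0.0
```

Request:
advance(
  moves=[
    [0, 0, 0, 0, 0, -0.0167, 30],
    [0, 0, 0, 0, 0, -0.0667, 30],
    [0, 0, 0, 0, 0, -0.1667, 30],
    [0, 0, 0, 0, 0, -0.1833, 30],
    [0, 0, 0, 0, 0, -0.1833, 30],
  ],
)

```text
time: 32.6
tool_pos: [589.7, -55.3, 159.2]
tcp_rot: [180.0, 0.2, 160.1]
ft_force: [-0.6, 0.6, -1.2]
finger_gap: 29.8
grip_force: 0.0
```

```bash
python3 - <<'E'
from h import *
from bench import optics,r
s=optics.snapshot("wrist"); print("lid b (z81)",circle(s,(588,-55),81,35,"edge",5,FR))
print(circle(optics.snapshot("scene"),(588,-55),81,35,"edge",5)); print("a",circle(optics.snapshot("scene"),(443.6,40.3),21,41,"edge",5),go(445,40.3,130))
E
```

```text
lid b (z81) (array([587.8, -55.3,  34.8]), 0.17, 80)
(array([587.5, -55.2,  34.8]), 0.49, 120)
a (array([443.1,  39.5,  41. ]), 0.47, 120) [166.3  41.   26. ]
```

In the tool's units: 166 mm / 600 = 0.2767, 150 mm / 600 = 0.25.

Request:
advance(
  moves=[
    [0, 0, 0, 0.0833, 0.02, 0, 30],
    [0, 0, 0, 0.175, 0.0433, 0, 30],
    [0, 0, 0, 0.25, 0.0617, 0.0217, 30],
    [0, 0, 0, 0.2767, 0.0683, 0.0433, 30],
    [0, 0, 0, 0.2767, 0.0683, 0.0433, 30],
    [0, 0, 0, 0.2767, 0.0683, 0.0433, 30],
    [0, 0, 0, 0.2767, 0.0683, 0.0433, 30],
  ],
)

```text
time: 33.62
tool_pos: [447.5, 39.5, 131.9]
tcp_rot: [180.0, 0.0, 160.0]
ft_force: [-0.7, -0.1, -0.0]
finger_gap: 29.8
grip_force: 0.0
```

```bash
python3 - <<'E'
from h import *
from bench import optics,r
s=optics.snapshot("wrist"); c=circle(s,(444,40.5),21,41,"edge",5,FR); print(r.sense()["tool_pos"].round(1),c); print(go(c[0][0]+1,c[0][1]-.2,-10))
E
```

```text
[447.5  39.5 131.9] (array([444.4,  39.9,  41.3]), 0.09, 80)
[  2.1  -0.5 141.9]
```

In the tool's units: 141 mm / 600 = 0.235, 135 mm / 600 = 0.225.

Request:
advance(
  moves=[
    [0, 0, 0, 0.0033, -0.0008, 0.0833, 30],
    [0, 0, 0, 0.0033, -0.0008, 0.15, 25],
    [0, 0, 0, 0.0033, -0.0008, 0.2, 22],
    [0, 0, 0, 0.0033, -0.0008, 0.225, 22],
    [0, 0, 0, 0.0033, -0.0008, 0.235, 22],
    [0, 0, 0, 0.0033, -0.0008, 0.235, 22],
    [0, 0, 0, 0.0033, -0.0008, 0.235, 22],
  ],
)

```text
time: 34.55
tool_pos: [445.8, 40.1, -8.3]
tcp_rot: [180.0, 0.1, 160.1]
ft_force: [-1.0, -1.0, -0.5]
finger_gap: 22.1
grip_force: 0.0
```

```bash
python3 -c "
from h import *; print(go(445.4,39.8,-12.3))"
```

```text
[ 0.3 -0.5  4. ]
```

In the tool's units: 4 mm / 600 = 0.0067, -0.4 mm / 600 = -0.0007.

Request:
advance(
  moves=[
    [0, 0, 0, 0.0005, -0.0007, 0.0067, 22],
    [0, 0, 0, 0.0005, -0.0007, 0.0067, 22],
    [0, 0, 0, 0.0005, -0.0007, 0.0067, 15],
    [0, 0, 0, 0.0005, -0.0007, 0.0067, 10],
    [0, 0, 0, 0.0005, -0.0007, 0.0067, 10],
    [0, 0, 0, 0.0005, -0.0007, 0.0067, 10],
  ],
  clamp_n=40,
)

```text
time: 35.3
tool_pos: [444.8, 39.6, -12.8]
tcp_rot: [-180.0, 0.1, 160.1]
ft_force: [0.0, -1.8, 6.8]
finger_gap: 11.4
grip_force: 39.5
```

Request:
advance(
  moves=[
    [0, 0, 0, 0, 0, -0.0067, 10],
    [0, 0, 0, 0, 0, -0.0333, 10],
    [0, 0, 0, 0, 0, -0.1, 10],
    [0, 0, 0, 0, 0, -0.1833, 10],
    [0, 0, 0, 0, 0, -0.275, 10],
    [0, 0, 0, 0, 0, -0.275, 10],
    [0, 0, 0, 0, 0, -0.275, 10],
  ],
)

```text
time: 36.17
tool_pos: [444.0, 40.0, 151.6]
tcp_rot: [180.0, 0.0, 160.1]
ft_force: [0.4, -0.4, -1.7]
finger_gap: 11.5
grip_force: 39.1
```

```bash
python3 - <<'E'
from h import *
s=held(41,34.3); print(go(615.2,-192.8,153))
E
```

```text
tool [443.2  40.  150.5] gap 11.4 grip 39.12719220737927 plate-tool [-0.6 -0.2] 40.5 0.02 80
[-241.  -160.2   -2.8]
```

Request:
advance(
  moves=[
    [0, 0, 0, -0.0667, -0.045, -0.005, 10],
    [0, 0, 0, -0.1417, -0.095, -0.005, 10],
    [0, 0, 0, -0.2167, -0.145, -0.005, 10],
    [0, 0, 0, -0.2917, -0.195, -0.005, 10],
    [0, 0, 0, -0.3583, -0.2383, -0.005, 10],
    [0, 0, 0, -0.3917, -0.26, -0.005, 10],
    [0, 0, 0, -0.4017, -0.2667, -0.005, 10],
    [0, 0, 0, -0.4017, -0.2667, -0.005, 10],
  ],
)

```text
time: 37.22
tool_pos: [615.2, -192.1, 152.8]
tcp_rot: [180.0, -0.2, 160.1]
ft_force: [-0.3, 0.4, -0.6]
finger_gap: 11.4
grip_force: 39.2
```

Request:
advance(
  moves=[
    [0, 0, 0, 0, 0, 0, 10],
    [0, 0, 0, 0, 0, 0, 10],
    [0, 0, 0, 0, 0, 0, 10],
  ],
)

```text
time: 37.6
tool_pos: [616.1, -192.1, 154.8]
tcp_rot: [180.0, 0.0, 160.1]
ft_force: [-0.2, 0.7, -0.7]
finger_gap: 11.2
grip_force: 39.2
```

```bash
python3 j.py a; python3 -c "
from h import *; print(go(615,-193,59))"
```

```text
tool [ 616.2 -192.3  154.8] gap 11.3 grip 39.16652212551338 plate-tool [-1.5  0.1] 40.4 0.15 80
jar rim wrist: [ 613.4 -193.9   37. ] 0.49 55 cams (613.7, -192.8)
[ 0.9 -1.1 95.8]
```

In the tool's units: 96 mm / 600 = 0.16, 92 mm / 600 = 0.1533.

Request:
advance(
  moves=[
    [0, 0, 0, 0.0015, -0.0017, 0.05, 10],
    [0, 0, 0, 0.0015, -0.0017, 0.0967, 10],
    [0, 0, 0, 0.0015, -0.0017, 0.12, 10],
    [0, 0, 0, 0.0015, -0.0017, 0.14, 10],
    [0, 0, 0, 0.0015, -0.0017, 0.1533, 10],
    [0, 0, 0, 0.0015, -0.0017, 0.16, 10],
    [0, 0, 0, 0.0015, -0.0017, 0.16, 10],
  ],
)

```text
time: 38.52
tool_pos: [615.2, -193.4, 58.7]
tcp_rot: [-180.0, 0.0, 160.1]
ft_force: [-0.9, -0.6, -0.9]
finger_gap: 11.4
grip_force: 39.2
```

Request:
advance(
  moves=[
    [0, 0, 0, 0, 0, 0.0017, 10],
    [0, 0, 0, 0, 0, 0.0033, 10],
    [0, 0, 0, 0, 0, 0.005, 10],
    [0, 0, 0, 0, 0, 0.005, 10],
  ],
)

```text
time: 39.02
tool_pos: [615.2, -193.3, 55.7]
tcp_rot: [-180.0, 0.0, 160.1]
ft_force: [-0.5, -0.3, 1.1]
finger_gap: 11.3
grip_force: 39.4
```

Request:
advance(
  moves=[
    [0, 0, 0, 0, 0, 0.0008, 10],
    [0, 0, 0, 0, 0, 0.0017, 10],
    [0, 0, 0, 0, 0, 0.0017, 10],
  ],
)

```text
time: 39.4
tool_pos: [615.5, -193.5, 55.7]
tcp_rot: [-180.0, 0.1, 160.1]
ft_force: [-2.8, 1.2, 7.7]
finger_gap: 11.3
grip_force: 41.5
```

In the tool's units: -1 mm / 600 = -0.0017.

Request:
advance(
  moves=[
    [0, 0, 0, 0, 0, -0.0017, 10],
    [0, 0, 0, 0, 0, -0.0017, 10],
    [0, 0, 0, 0, 0, -0.0017, 15],
    [0, 0, 0, 0, 0, -0.0017, 22],
    [0, 0, 0, 0, 0, -0.0017, 30],
    [0, 0, 0, 0, 0, -0.0017, 30],
  ],
)

```text
time: 40.15
tool_pos: [614.8, -193.2, 55.2]
tcp_rot: [180.0, -0.0, 160.1]
ft_force: [0.0, -0.7, -0.8]
finger_gap: 30.3
grip_force: 0.0
```

Request:
advance(
  moves=[
    [0, 0, 0, 0, 0, -0.0167, 30],
    [0, 0, 0, 0, 0, -0.0667, 30],
    [0, 0, 0, 0, 0, -0.1667, 30],
    [0, 0, 0, 0.1, 0.3333, -0.2, 30],
    [0, 0, 0, 0.1, 0.3333, -0.2, 30],
    [0, 0, 0, 0.1, 0.3333, -0.2, 30],
    [0, 0, 0, 0.1, 0.3333, -0.2, 30],
    [0, 0, 0, 0.1, 0.3333, -0.2, 30],
  ],
)

```text
time: 41.15
tool_pos: [627.1, 16.6, 176.3]
tcp_rot: [180.0, 0.1, 160.2]
ft_force: [0.1, -0.8, -0.4]
finger_gap: 30.1
grip_force: 0.0
```

```bash
python3 - <<'E'
from h import *
from bench import optics,r
t,s=optics.snapshot("top"),optics.snapshot("scene")
for n,c,z,R in(("a",(613.7,-193),89,41),("b",(587.5,-55),81,35),("c",(536.6,-329),73,29),("d",(482,-170),65,23)): print(n,circle(t,c,z,R,"edge",5),circle(s,c,z,R,"edge",5))
k=lambda im,x,y,w,h,f:cv2.resize(im[y:y+h,x:x+w],None,fx=f,fy=f,interpolation=cv2.INTER_CUBIC)
cv2.imwrite("pics/f1.png",np.hstack([k(s["pixels"],195,150,220,210,1.9),k(t["pixels"],190,130,240,266,1.5)]))
E
```

```text
a (array([ 614.4, -191.9,   41.1]), 0.37, 120) (array([ 613.5, -193.4,   40.7]), 0.26, 120)
b (array([587.8, -51.4,  37.1]), 1.06, 116) (array([587.5, -55.2,  34.8]), 0.49, 120)
c (array([ 536.7, -328.5,   29. ]), 0.48, 120) (array([ 535.6, -330.3,   28.6]), 0.14, 120)
d (array([ 482.6, -169.6,   23.4]), 0.42, 120) (array([ 482. , -171.3,   22.8]), 0.3, 120)
```

View pics/f1.png

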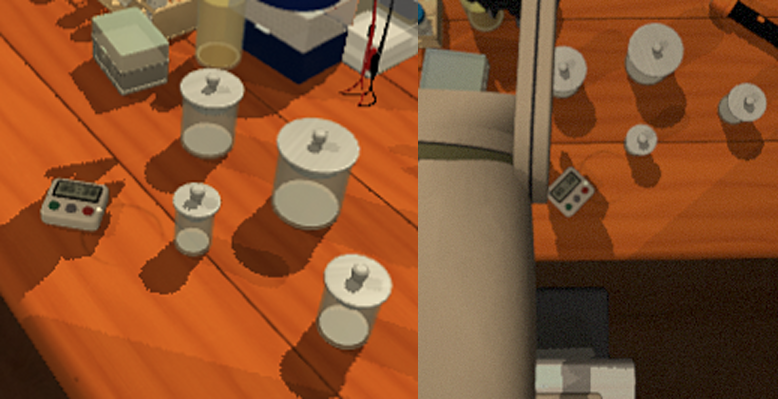

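All four lids lie flat on their jars; in the crop's left panel they are at (211,88), (317,145), (358,280) and (197,202). The case and timer look undisturbed, and the arm is clear.

```bash
python3 -c "
from bench import workorder; print(workorder.hand_in())"
```

```text
the job is handed in; nothing more can be done
None
```

The job is handed in at about 41 s: all four lids were set on their matching jars and lie flat on the lips in the final pictures, though on my first try at the stack the fingers slipped off lid_d's knob and briefly tipped it before it settled back.

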